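Turn home a burnisher's quarter-turn cover fastener and hold the cover down

TASK

The yellow access cover of the grey bench burnisher in the red tray must be held down on its new gasket. Pick up the blue socket key, push its sleeve fully down over the square spigot of the cover's quarter-turn fastener, and turn it clockwise (seen from above) until the slot in the fastener's disc lines up with the two black marks on the cover. Then press straight down through the key so that the cover is fully home against its frame, and finish like that, with the key still gripped, in place and pressed down; leave the other things on the table where they are.

Things in the scene. Friction and masses are not known exactly. Their poses are not given: they have to be found in the camera images.
- key_grip (a point): Centre of the black grip bar of the blue socket key, which stands upright, loose, on the table left of the red tray. Bar 52 mm long (point x) x 14 mm thick (y) x 26 mm high, centre 59 mm above the key's underside; grip it across the 14 mm. Below it 14 mm of steel stem, 16 mm thick, then a square sleeve 32 x 32 x 32 mm, faces parallel to the bar. z up the key; 72 mm tall, about 160 g.
- key_mouth (a point): Centre of the mouth of the key's sleeve, in its underside, 59 mm below key_grip; same axes. The bore is square, 18 x 18 mm, faces parallel to the sleeve's outside, flared to 24 mm over the first 4.5 mm, 25 mm deep.
- spigot_foot (a point): Centre of the top of the fastener's steel disc (54 mm across), 88 mm above the table. From it rises the square spigot, 16 x 16 x 17 mm, with a 6 mm coned nose on top (23 mm in all). x and y parallel to its faces, black slot line along y, z up. Pushed fully on, the sleeve rests on the disc, key_mouth on this point; the key has 0.13 rad of play before it drives. Turns with the fastener, sinks with the cover.
- fastener (a joint): Angle of the quarter-turn fastener in rad, growing clockwise seen from above. 1.571: slot in line with the two black marks on the cover. End stop at 1.60, the other at 0; starts between 0.15 and 0.6. Light friction (0.08 N m); stays where it is left.
- cover (a joint): How far the cover is pressed down, in m: 0 resting proud on its springy gasket, 0.005 fully home against the frame (hard stop). It only moves straight down and springs back when let go; with the key on it, about 8 to 9 N of push on top of the key's weight holds it home.
- cover_top (a point): Centre of the upper face of the yellow cover (108 x 78 mm), under the fastener's disc; x along its long side, in line with the two black marks, z up. The grey burnisher under it (130 x 96 x 70 mm, a wooden spindle at one end, fixed) stands in the red cardboard tray, whose walls are 96 mm high.
- spool_red: Red thread spool with wooden ends, standing, about 54 mm across and 52 mm high, in the red tray; a bystander, to be left alone. Origin in the underside.
- wax: Yellow-orange wax block 36 x 55 x 23 mm, in the red tray; a bystander, to be left alone. Origin in the underside.
- tin: Round grey tin with yellow lid, 65 mm across, 31 mm high, in the red tray; a bystander, to be left alone. Origin in the underside.
- ink_red: Red ink bottle with white cap, standing, 37 mm across, 105 mm high, on the table left of the tray; a bystander, to be left alone. Origin in the underside.
- buckle: Nickel buckle with a white tip, 25 x 68 x 7 mm, lying flat, on the table left of the tray; a bystander, to be left alone. Origin in the underside.
- punch: Steel hole punch 105 mm long, 11 mm thick, lying, on the table left of the tray; a bystander, to be left alone. Origin in the underside.
- slicker: Turned wooden edge slicker, 105 mm long, 22 mm thick, lying, in the red tray; a bystander, to be left alone. Origin in the underside.

How it is judged (in metres and radians):
On the way, in this order (a step that is already met when the one before it is completed fails the run):
1. the key's sleeve is fully down over the fastener's spigot (distance between key_mouth and spigot_foot below 0.004 m and angle between the z axis of key_mouth and the z axis of spigot_foot, either way round below 0.12 rad), for 0.2 s.
2. the fastener is turned until its slot lines up with the marks, the key on it (value of joint fastener above 1.43 rad and distance between key_mouth and spigot_foot below 0.004 m), for 0.2 s.
At the end, for the whole second after the job is handed in: The key is gripped by the robot and its sleeve fully down on the spigot (mouth within 4 mm of the spigot's foot, upright within 0.12 rad), the slot lined up with the marks (fastener past 1.43 rad), and the cover held pressed down at least 4.2 of its 5 mm, steady (all of step 2 and angle between the z axis of key_mouth and the z axis of spigot_foot, either way round below 0.12 rad and value of joint cover above 0.0042 m and velocity of joint cover below 0.01 m/s and contact force between the fingers and key above 3 N); the arm keeps its last pose, push and grip.
It fails at once if another loose thing is moved more than 25 mm (distance of any of spool_red, wax, tin, ink_red, buckle, punch, slicker from where it was at the start of the episode above 0.025 m).
It also fails if it takes over 48 s, if anything falls off the work surface, if the arm or the gripper's body presses on something with over 40 N, if the wrist force passes 120 N, or if a joint passes its speed limit or range.

ROBOT

A 6-joint arm with a two-finger parallel gripper is mounted at the origin on a cart in front of the work surface, level with it; the furniture and walls round the work are solid. World frame = base frame: x ahead of the robot, y to its left, z up, the work surface at z = 0. Lengths are in m, angles in degrees, forces in N, time in s.
With the tool pointing down it reaches from about 0.4 to 0.825 m from the base axis. Payload 7 kg.
Tool frame: the origin (TCP) lies midway between the tips of the shut fingers; the grasp point (between the pads) lies 19 mm behind it; z points along the fingers, y is the direction in which the jaws open and shut (so a half turn about z gives the same grasp; the last joint's range is limited). The gripper opens to 88 mm and grips with 3 to 60 N. Pads are 19 mm wide; open, the fingers measure 130 mm over their backs; the gripper's body (78 mm by 193 mm) begins 47 mm behind the grasp point.
Start: joints at [87.783, 20.546, 0.682, 0, -70.136, -16.507], TCP at [0.217, 0.639, 0.227] pointing down, gripper open.
Joint ranges: [-176.03, 176.03], [-82.01, 121.73], [-58.28, 71.71], [-173.87, 95.51], [-174.79, -0.11], [-173.66, 173.66]. Speed limits (degrees/s): [136.94, 136.94, 172.46, 180, 180, 180].

INTERFACE

Orientations are given as [roll, pitch, yaw] about the fixed x, y, z axes, in that order (R = Rz(yaw) Ry(pitch) Rx(roll)).
In Python, from plant import get_state, capture, close_job gives the robot as it stands.
- The arm moves only by the tool apply_moves, never from a script. Its argument "commands" is a list of rows, each an object with "grip": the opening, from 0 (shut) to 1 (fully open); "dp": the shift along the tool's x, y, z in mm, a list of three; "yaw": the turn about the tool's z in rad. A call has 1 to 12 rows; each row is the pose to reach, as a shift and turn from the pose commanded when the call began, along the tool's axes at that moment; what a row does not reach only later rows make up. A row lasts 1/8 s, in which the tool goes at most 62.5 mm and 10.7 degrees, less where a joint would pass 70% of its speed; a pose out of reach is approached as far as the arm can. A call with a gripper value outside its range is refused whole. The fingers move at their own pace and stop on an object; "newtons" is the grip in N (left out, the last holds). Time passes only in rows, so rows that repeat a pose let the fingers close. It gives the time, the measured TCP pose, the force and the opening at its end, in the units of the state.
- get_state(): the state, without advancing time (a new reading comes with each control period).
- capture(name): name is "scene" or "top"; returns a dict with "color" (400x640x3 uint8, red, green, blue), "camera_matrix" (3x3 intrinsics, pixels), "xyz" and "rotation" of the camera in the world. Camera axes: x right, y up, looking along -z (the intrinsics and any distortion apply to the point x, -y, -z); pixel columns grow to the right and rows downward; lengths in m; the calibration is good to about 2 mm. A picture is of the moment at which its call begins. There is no depth.
- close_job(): hands the job in, once; it reports no verdict.
The state is a dict: "time_s": time; "joints": joint angles; "qd": joint speeds; "joint_torque": joint torques, N m; "tcp_pos": TCP position; "eef_rot": TCP orientation; "contact_force": force on the tool from outside, world axes, zero at the start; "moment": the same for the moment, N m; "gripper_width": finger opening in m.
Only numpy, scipy, OpenCV 4.12 (cv2) and the standard library are available. Lean on these libraries where they do the work, as an engineer would, in place of code of your own. Each camera call takes 0.05 s, during which the arm holds its last target.

## Working session

There is one attempt and no reset: what is moved stays moved. The work goes in short steps, Python scripts to look and compute and a tool call to move; the robot and the scene stay as the last step left them, time stands still between calls to the robot, and variables do not carry over. Pictures are saved under pics/ and viewed, and the job is handed in when it is done.

Besides the shell and the picture viewer there is one more tool, called after ">>>" as name(argument=value, ...), one argument or row to a line, values as JSON. apply_moves: Moves the arm, as the interface text tells. Its arguments: {"type":"object","properties":{"commands":{"type":"array","items":{"type":"object","properties":{"grip":{"type":"number"},"dp":{"type":"array","items":{"type":"number"}},"yaw":{"type":"number"}}}},"newtons":{"type":"number"}},"required":["commands"]}

```bash
ls; mkdir -p pics; python3 - <<'E'
from plant import *
import cv2
print(get_state())
for n in("scene","top"):
    c=capture(n); cv2.imwrite(f"pics/{n}0.png",c["color"][:,:,::-1]); print(n,c["camera_matrix"],c["xyz"],c["rotation"],[k for k in c])
E
```

```text
pics
{'time_s': 0.0, 'joints': array([ 8.77847277e+01,  2.05926722e+01,  6.33415930e-01, -1.95243648e-02,
       -7.01353124e+01, -1.65064543e+01]), 'qd': array([ 0.00569632,  0.07090713, -0.02294385, -0.03644005, -0.14670688,
        0.04504469]), 'joint_torque': array([-2.03026202e-04, -5.82722497e+01,  2.93059462e+01,  6.99705586e+00,
        7.01544690e-03, -1.81405326e-04]), 'tcp_pos': array([0.21653337, 0.63881128, 0.22560788]), 'eef_rot': array([ 1.79904114e+02, -9.27410817e-03, -1.87283683e+01]), 'contact_force': array([0.99209673, 0.15597545, 0.31740072]), 'moment': array([ 1.92130271e-02, -3.32213487e-03, -9.38374326e-05]), 'gripper_width': 0.08818618252272832}
scene [[388.7768563    0.         317.04757066]
 [  0.         388.7768563  193.65233785]
 [  0.           0.           1.        ]] [ 0.09180812 -0.4599136   0.80093017] [ 46.93798426  -0.41262574 -30.85728733] ['color', 'camera_matrix', 'xyz', 'rotation']
top [[470.79161977   0.         310.90833638]
 [  0.         470.79161977 204.82338069]
 [  0.           0.           1.        ]] [0.2763047  0.22378056 1.12584917] [ 11.99278387   0.27450014 -92.23999517] ['color', 'camera_matrix', 'xyz', 'rotation']
```

View pics/scene0.png

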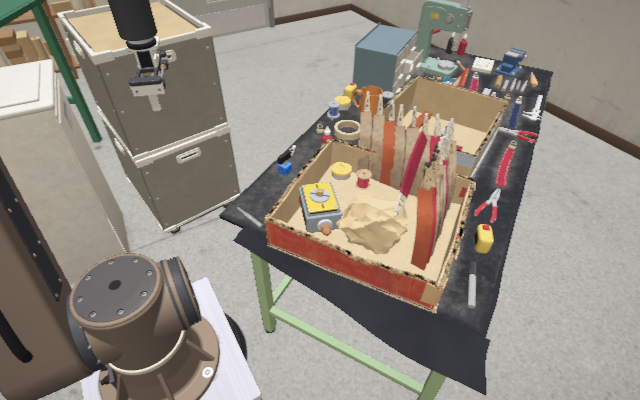

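View pics/top0.png

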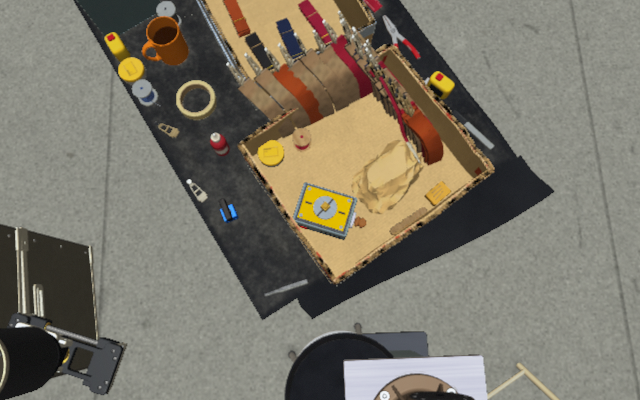

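```bash
cat > h.py <<'E'
import numpy as np, cv2
from scipy.spatial.transform import Rotation as R
from plant import *
def cam(c): return np.array(c["xyz"]),R.from_euler('xyz',c["rotation"],degrees=True).as_matrix(),np.array(c["camera_matrix"])
def ray(c,u,v,z):
    p,Q,K=cam(c); d=np.linalg.solve(K,[u,v,1.]); d=Q@(d*[1,-1,-1]); return p+d*(z-p[2])/d[2]
def proj(c,X):
    p,Q,K=cam(c); q=(Q.T@(np.array(X)-p))*[1,-1,-1]; q=K@q; return q[:2]/q[2]
def crop(c,u0,v0,w,h,s,fn):
    im=c["color"][v0:v0+h,u0:u0+w,::-1]; im=cv2.resize(im,None,fx=s,fy=s,interpolation=cv2.INTER_CUBIC)
    cv2.imwrite(fn,im)
E
python3 - <<'E'
from h import *
t=capture("top"); s=capture("scene")
crop(t,205,185,50,45,14,"pics/t_key.png")
crop(t,285,175,80,65,10,"pics/t_fas.png")
crop(s,265,135,50,45,14,"pics/s_key.png")
crop(s,290,170,60,60,10,"pics/s_fas.png")
for u,v,z in((228,210,.072),(326,207,.088)): print(ray(t,u,v,z))
for u,v,z in((287,165,.06),(320,193,.088)): print(ray(s,u,v,z))
E
```

```text
[0.49571126 0.40984958 0.072     ]
[0.49043038 0.18638147 0.088     ]
[0.48974963 0.37309022 0.06      ]
[0.49567146 0.19053575 0.088     ]
```

View pics/t_key.png

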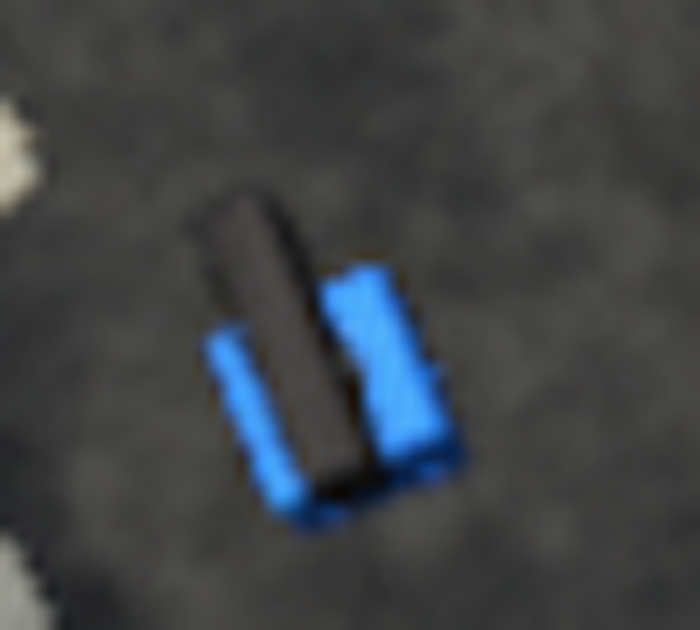

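View pics/t_fas.png

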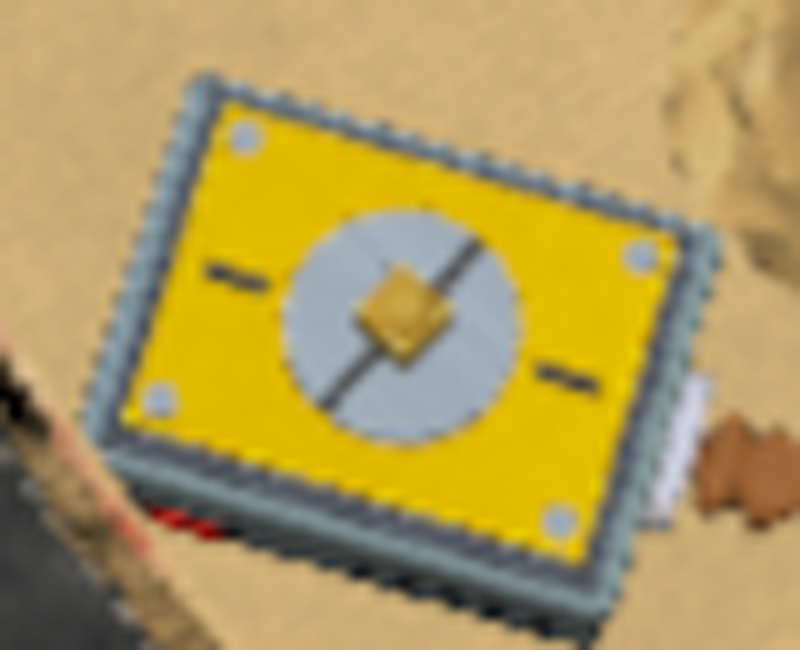

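View pics/s_key.png

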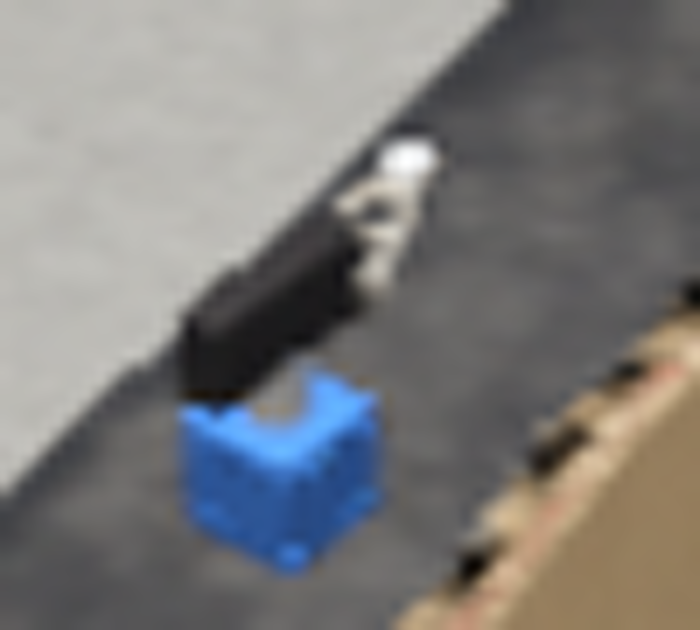

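View pics/s_fas.png

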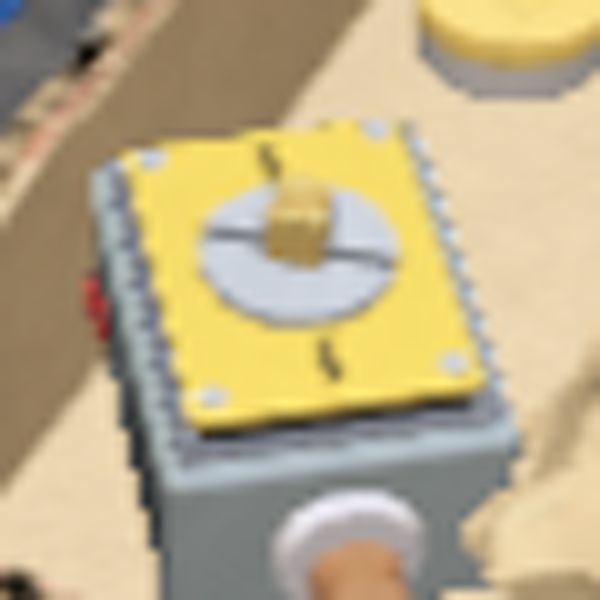

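```bash
cat > m.py <<'E'
from h import *
t=capture("top"); s=capture("scene")
def px(o,sc,p): return [(p[0]+.5)/sc-.5+o[0],(p[1]+.5)/sc-.5+o[1]]
def P(c,o,sc,p,z): return ray(c,*px(o,sc,p),z)
T=(t,(205,185),14); S=(s,(265,135),14); TF=(t,(285,175),10); SF=(s,(290,170),10)
E
python3 - <<'E'
from m import *
f=lambda *a:print(np.round(a[1],4),a[0])
c=[P(*T,p,.032) for p in((208,335),(275,512),(455,440),(380,265))]
f("sleeve top T",np.mean(c,0)); 
for i in range(4): d=c[(i+1)%4]-c[i]; print(np.linalg.norm(d),np.degrees(np.arctan2(d[1],d[0])))
a,b=P(*T,(230,205),.072),P(*T,(340,482),.072); f("bar ends",(a+b)/2); d=a-b; print(np.linalg.norm(d),np.degrees(np.arctan2(d[1],d[0])))
c=[P(*S,p,.032) for p in((183,412),(290,465),(378,395))]
f("sleeve top S",(c[0]+c[2])/2); print([np.linalg.norm(c[1]-c[i]) for i in(0,2)],[np.degrees(np.arctan2(*(c[1]-c[i])[1::-1])) for i in (0,2)])
f("disc T",P(*TF,(402,327),.088)); f("disc S",P(*SF,(299,252),.088))
for X,e in((TF,((480,240),(325,408))),(SF,((205,234),(392,264)))):
  d=P(*X,e[0],.088)-P(*X,e[1],.088); print("slot",np.linalg.norm(d),np.degrees(np.arctan2(d[1],d[0])))
for X,e in((TF,((237,278),(567,378))),(SF,((270,160),(329,360)))):
  d=P(*X,e[0],.085)-P(*X,e[1],.085); print("marks",np.linalg.norm(d),np.degrees(np.arctan2(d[1],d[0])),(P(*X,e[0],.085)+P(*X,e[1],.085))/2)
f("nose T",P(*TF,(403,308),.111)); f("nose S",P(*SF,(300,188),.111))
E
```

```text
[0.4986 0.4168 0.032 ] sleeve top T
0.032944865442377215 -159.87288461381306
0.032398271126983916 -69.89094275217437
0.033231235671450234 22.182616638784328
0.031207385869843562 110.59488233029197
[0.4983 0.417  0.072 ] bar ends
0.05021280619316422 20.900019292593772
[0.502  0.4157 0.032 ] sleeve top S
[np.float64(0.031300397420407564), np.float64(0.031115122185907524)] [np.float64(-67.29051048597758), np.float64(-157.061220434792)]
[0.49   0.1892 0.088 ] disc T
[0.4908 0.1854 0.088 ] disc S
slot 0.05218480263158629 -44.54788489126958
slot 0.05134436665871271 136.3537174232836
marks 0.07785438990241997 70.48132815437904 [0.49038787 0.18921818 0.085     ]
marks 0.07964799374708487 70.35254571394887 [0.49138223 0.18638627 0.085     ]
[0.4895 0.1896 0.111 ] nose T
[0.4909 0.1856 0.111 ] nose S
```

```bash
cat >> h.py <<'E'
def to(x,y,z,yawdeg,base=None):
    """dp(mm), yaw(rad) from present (measured) pose to target TCP"""
    st=get_state(); Q=R.from_euler('xyz',st["eef_rot"],degrees=True)
    d=Q.inv().apply(np.array([x,y,z])-(st["tcp_pos"] if base is None else base))*1000
    dy=(yawdeg-st["eef_rot"][2]+180)%360-180
    print("dp",np.round(d,1),"yaw",round(-np.radians(dy),4),"now",np.round(st["tcp_pos"],4),np.round(st["eef_rot"],2),"F",np.round(st["contact_force"],1),np.round(st["moment"],2),"w",round(st["gripper_width"],4),"t",round(st["time_s"],2))
E
python3 - <<'E'
from h import *
to(.500,.4165,.150,21.3)
to(.500,.4165,.042,21.3)
t=capture("top"); print(ray(t,218,136,.105),ray(t,197,188,0))
E
```

```text
dp [339.8 119.8  76.3] yaw -0.6986 now [0.2167 0.6391 0.2262] [179.97  -0.   -18.73] F [-0.6  0.5 -0.1] [-0.01  0.03 -0.01] w 0.0876 t 0.3
dp [339.8 119.7 184.3] yaw -0.6986 now [0.2167 0.6391 0.2262] [179.97  -0.   -18.73] F [-0.6  0.5 -0.1] [-0.01  0.03 -0.01] w 0.0876 t 0.3
[0.66272566 0.42649528 0.105     ] [0.5691478  0.49888885 0.        ]
```

>>> apply_moves(
  commands=[
    {"dp": [340, 120, 76], "yaw": -0.7, "grip": 1},
    {"dp": [340, 120, 76], "yaw": -0.7, "grip": 1},
    {"dp": [340, 120, 76], "yaw": -0.7, "grip": 1},
    {"dp": [340, 120, 76], "yaw": -0.7, "grip": 1},
    {"dp": [340, 120, 76], "yaw": -0.7, "grip": 1},
    {"dp": [340, 120, 76], "yaw": -0.7, "grip": 1},
    {"dp": [340, 120, 76], "yaw": -0.7, "grip": 1},
    {"dp": [340, 120, 76], "yaw": -0.7, "grip": 1},
    {"dp": [340, 120, 76], "yaw": -0.7, "grip": 1},
  ],
  newtons=40,
)

```text
time_s: 1.48
tcp_pos: [0.4996, 0.4175, 0.151]
eef_rot: [-180.0, -0.0, 21.5]
contact_force: [-0.4, 0.6, 0.0]
gripper_width: 0.0878
```

```bash
python3 - <<'E'
from h import *
to(.500,.4165,.042,21.3)
t=capture("top"); s=capture("scene")
crop(t,180,160,100,80,8,"pics/t1.png"); crop(s,230,100,120,90,6,"pics/s1.png")
print(proj(t,get_state()["tcp_pos"]),proj(s,get_state()["tcp_pos"]))
E
```

```text
dp [ -0.    1.1 109. ] yaw 0.0028 now [0.4996 0.4175 0.151 ] [-1.7997e+02 -4.0000e-02  2.1460e+01] F [-0.4  0.6  0. ] [-0.04 -0.02  0.01] w 0.0878 t 1.48
[217.7750085  201.09419171] [281.49958242 131.66732197]
```

View pics/s1.png

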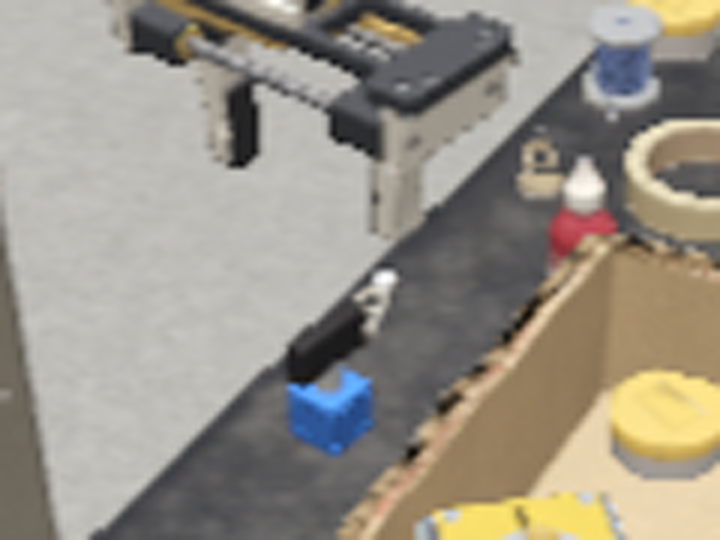

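View pics/t1.png

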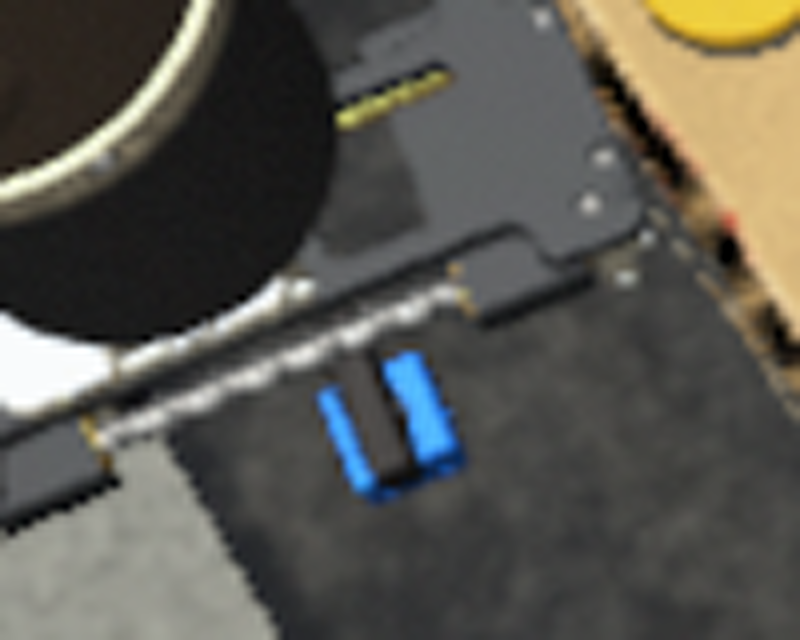

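Both views show the open jaws above the key, with the rail square to the bar (key at crop (385,425) in top). The long body clears the tray wall. Descending and gripping.

>>> apply_moves(
  commands=[
    {"dp": [0, 1, 50], "yaw": 0, "grip": 1},
    {"dp": [0, 1, 85], "yaw": 0, "grip": 1},
    {"dp": [0, 1, 109], "yaw": 0, "grip": 1},
    {"dp": [0, 1, 109], "yaw": 0, "grip": 1},
    {"dp": [0, 1, 109], "yaw": 0, "grip": 0.5},
    {"dp": [0, 1, 109], "yaw": 0, "grip": 0.3},
    {"dp": [0, 1, 109], "yaw": 0, "grip": 0.1},
    {"dp": [0, 1, 109], "yaw": 0, "grip": 0},
    {"dp": [0, 1, 109], "yaw": 0, "grip": 0},
    {"dp": [0, 1, 109], "yaw": 0, "grip": 0},
    {"dp": [0, 1, 109], "yaw": 0, "grip": 0},
  ],
  newtons=40,
)

```text
time_s: 2.95
tcp_pos: [0.5005, 0.4155, 0.0415]
eef_rot: [180.0, 0.0, 21.4]
contact_force: [-0.3, -0.0, -0.1]
gripper_width: 0.0228
```

```bash
python3 - <<'E'
from h import *
to(.500,.4165,.160,21.3)
s=capture("scene")
crop(s,230,100,120,90,6,"pics/s2.png")
E
```

```text
dp [-1.000e-01 -1.100e+00 -1.185e+02] yaw 0.0014 now [0.5005 0.4155 0.0415] [180.     0.    21.38] F [-0.3 -0.  -0.1] [-0.09  0.    0.04] w 0.0228 t 2.95
```

View pics/s2.png

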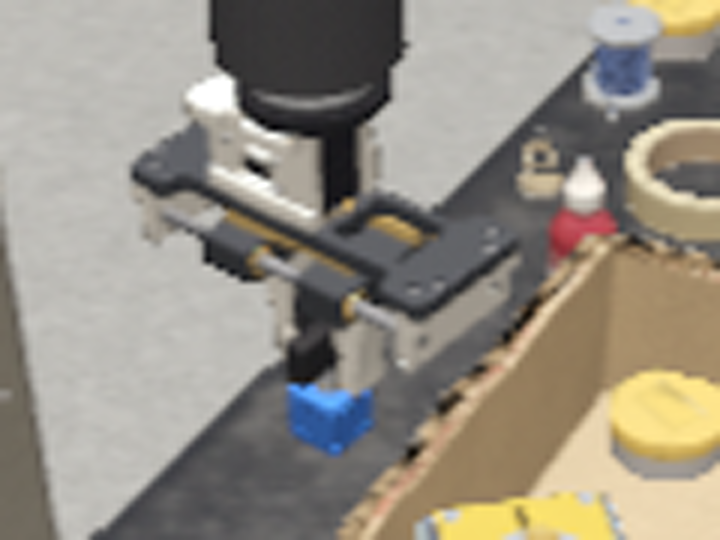

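The fingers are around the bar but still closing (22.8 mm, bar is 14 mm).

>>> apply_moves(
  commands=[
    {"dp": [0, 0, 0], "yaw": 0, "grip": 0},
    {"dp": [0, 0, 0], "yaw": 0, "grip": 0},
    {"dp": [0, 0, 0], "yaw": 0, "grip": 0},
    {"dp": [0, 0, 0], "yaw": 0, "grip": 0},
  ],
  newtons=45,
)

```text
time_s: 3.5
tcp_pos: [0.5005, 0.4154, 0.0414]
eef_rot: [180.0, 0.0, 21.4]
contact_force: [-0.6, 0.1, -1.2]
gripper_width: 0.0142
```

>>> apply_moves(
  commands=[
    {"dp": [0, 0, -30], "yaw": 0, "grip": 0},
    {"dp": [0, 0, -80], "yaw": 0, "grip": 0},
    {"dp": [0, 0, -130], "yaw": 0, "grip": 0},
    {"dp": [0, 0, -160], "yaw": 0, "grip": 0},
    {"dp": [0, 0, -160], "yaw": 0, "grip": 0},
    {"dp": [0, 0, -160], "yaw": 0, "grip": 0},
  ],
)

```text
time_s: 4.25
tcp_pos: [0.5, 0.4151, 0.2007]
eef_rot: [180.0, 0.1, 21.4]
contact_force: [-1.0, -0.8, -3.0]
gripper_width: 0.0139
```

```bash
python3 - <<'E'
from h import *
to(.4905,.1875,.201,45.9)
s=capture("scene");t=capture("top")
crop(s,220,60,120,90,6,"pics/s3.png");crop(t,180,150,100,80,8,"pics/t3.png")
E
```

```text
dp [-9.180e+01  2.085e+02 -2.000e-01] yaw -0.4281 now [0.5    0.4151 0.2007] [1.7999e+02 7.0000e-02 2.1370e+01] F [-1.  -0.8 -3. ] [-0.11  0.   -0.03] w 0.0139 t 4.25
```

View pics/s3.png

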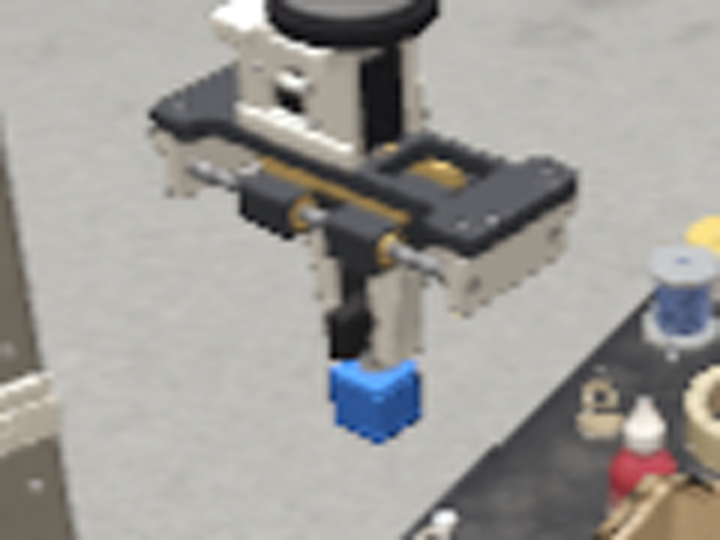

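View pics/t3.png

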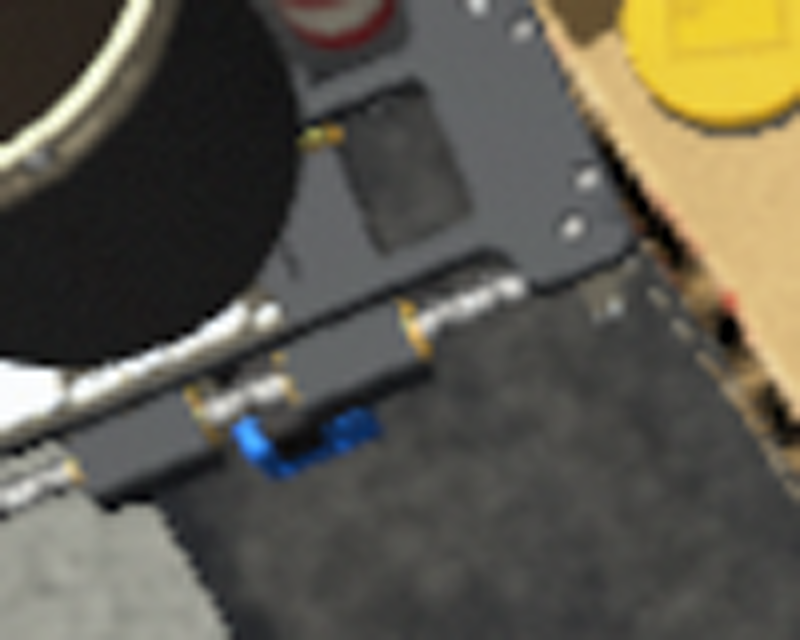

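Key is hanging upright from the jaws. Going over the spigot.

>>> apply_moves(
  commands=[
    {"dp": [-23, 52, 0], "yaw": -0.14, "grip": 0},
    {"dp": [-46, 104, 0], "yaw": -0.28, "grip": 0},
    {"dp": [-69, 156, 0], "yaw": -0.428, "grip": 0},
    {"dp": [-85, 195, 0], "yaw": -0.428, "grip": 0},
    {"dp": [-92, 208.5, 0], "yaw": -0.428, "grip": 0},
    {"dp": [-92, 208.5, 0], "yaw": -0.428, "grip": 0},
    {"dp": [-92, 208.5, 10], "yaw": -0.428, "grip": 0},
    {"dp": [-92, 208.5, 20], "yaw": -0.428, "grip": 0},
    {"dp": [-92, 208.5, 30], "yaw": -0.428, "grip": 0},
    {"dp": [-92, 208.5, 30], "yaw": -0.428, "grip": 0},
  ],
)

```text
time_s: 5.6
tcp_pos: [0.4903, 0.1878, 0.1702]
eef_rot: [-180.0, 0.1, 45.9]
contact_force: [-0.6, -0.1, -1.7]
gripper_width: 0.0137
```

```bash
python3 - <<'E'
from h import *
to(.4905,.1875,.171,45.9)
s=capture("scene");t=capture("top")
crop(s,285,150,64,64,11,"pics/s4.png");crop(t,285,165,80,75,8,"pics/t4.png")
E
```

```text
dp [-0.   0.3 -0.8] yaw 0.0005 now [0.4903 0.1878 0.1702] [-1.7998e+02  1.4000e-01  4.5930e+01] F [-0.6 -0.1 -1.7] [-0.04 -0.03  0.02] w 0.0137 t 5.6
```

View pics/s4.png

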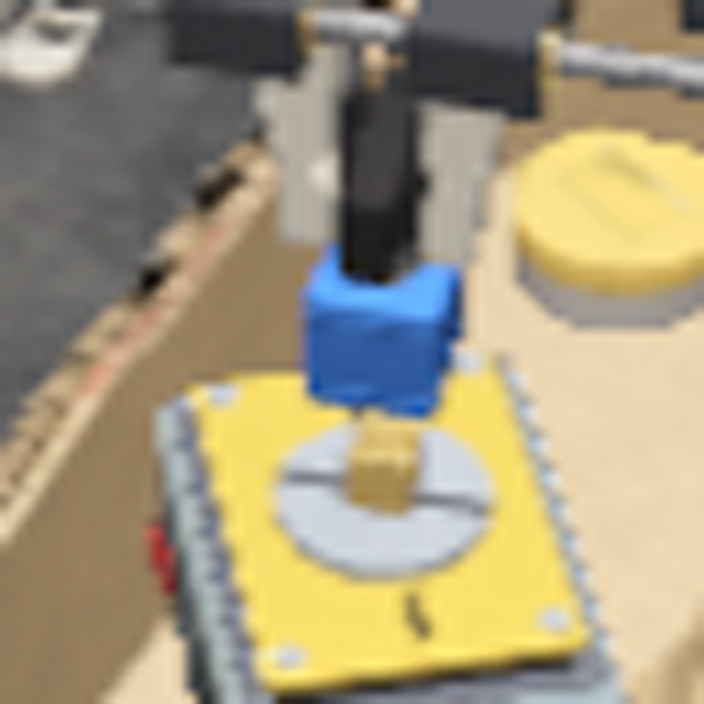

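View pics/t4.png

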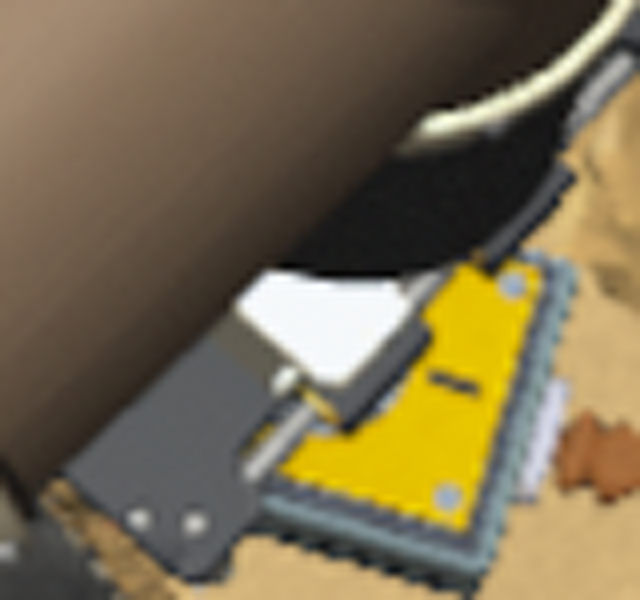

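```bash
python3 - <<'E'
from h import *
s=capture("scene"); p=get_state()["tcp_pos"]
def cp(X): q=proj(s,X); return np.round([(q[0]-285+.5)*11-.5,(q[1]-150+.5)*11-.5],0)
for z in(.129,.161):
  for a in(0,90,180,270):
    th=np.radians(a+45.9+45); print(z,a,cp([p[0]+.0226*np.cos(th),p[1]+.0226*np.sin(th),z]))
for off in((0,0),):
  for z in(.105,):
    for a in(0,90,180,270):
      th=np.radians(a+45.9+45); print("spig",z,a,cp([.4905+.0113*np.cos(th),.1875+.0113*np.sin(th),z]))
print("disc",cp([.4905,.1875,.088]), "+x",cp([.4925,.1875,.088]),"+y",cp([.4905,.1895,.088]))
E
python3 - <<'E'
import cv2
im=cv2.imread('pics/s4.png')[230:600,250:520]; cv2.imwrite('pics/s4b.png',cv2.resize(im,None,fx=2.1,fy=1.6) if 0 else cv2.resize(im,None,fx=1.6,fy=1.6))
E
```

```text
0.129 0 [331. 311.]
0.129 90 [300. 397.]
0.129 180 [432. 419.]
0.129 270 [461. 332.]
0.161 0 [332. 208.]
0.161 90 [299. 294.]
0.161 180 [435. 315.]
0.161 270 [464. 229.]
spig 0.105 0 [354. 414.]
spig 0.105 90 [339. 458.]
spig 0.105 180 [404. 468.]
spig 0.105 270 [419. 425.]
disc [378. 493.] +x [385. 490.] +y [374. 488.]
```

View pics/s4b.png

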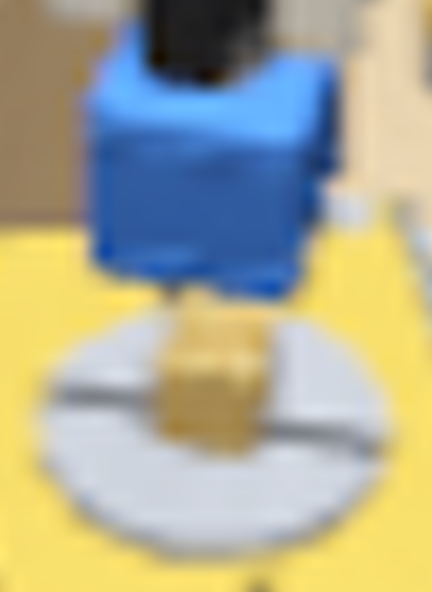

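Scene crop: sleeve bottom centre and spigot line up to within ~1–2 mm (sleeve bottom edge near (372,407), disc centre (386,498)). The sleeve faces are parallel to the spigot's. I'll shift about 1 mm in −y and descend gently.

>>> apply_moves(
  commands=[
    {"dp": [-0.7, 0.7, 6], "yaw": 0, "grip": 0},
    {"dp": [-0.7, 0.7, 12], "yaw": 0, "grip": 0},
    {"dp": [-0.7, 0.7, 17], "yaw": 0, "grip": 0},
    {"dp": [-0.7, 0.7, 21], "yaw": 0, "grip": 0},
    {"dp": [-0.7, 0.7, 24], "yaw": 0, "grip": 0},
    {"dp": [-0.7, 0.7, 27], "yaw": 0, "grip": 0},
    {"dp": [-0.7, 0.7, 27], "yaw": 0, "grip": 0},
  ],
)

```text
time_s: 6.62
tcp_pos: [0.4908, 0.1868, 0.1443]
eef_rot: [-180.0, 0.0, 45.9]
contact_force: [0.4, 0.2, -1.7]
gripper_width: 0.0138
```

```bash
python3 - <<'E'
from h import *
to(.4905,.1865,.129,45.9)
s=capture("scene")
crop(s,285,150,64,64,11,"pics/s5.png")
E
```

```text
dp [-0.4 -0.  15.3] yaw 0.0001 now [0.4908 0.1868 0.1443] [-1.800e+02  3.000e-02  4.591e+01] F [ 0.4  0.2 -1.7] [-0.1  -0.06 -0.01] w 0.0138 t 6.62
```

View pics/s5.png

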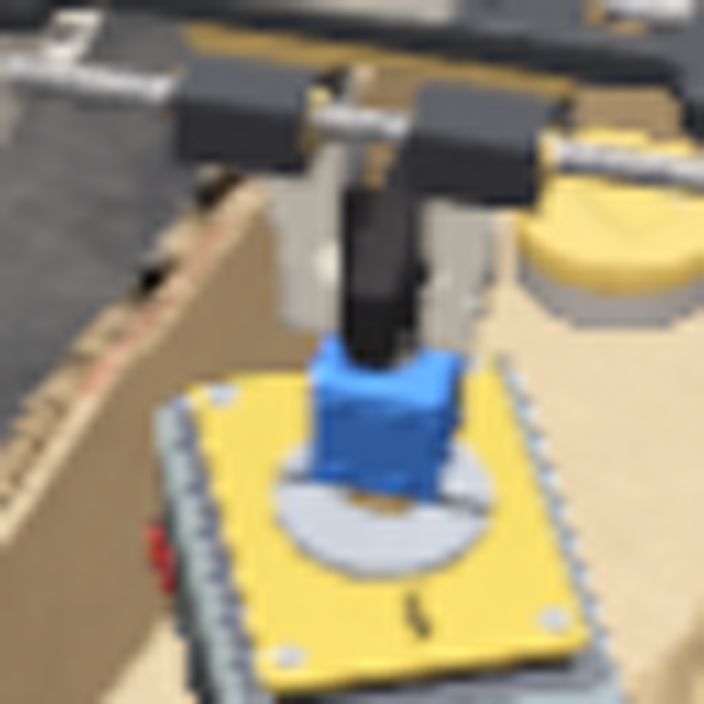

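The sleeve is over the nose (its bottom edge at (375,490), a sliver of spigot below) with no contact force. Continuing down slowly.

>>> apply_moves(
  commands=[
    {"dp": [0, 0, 3], "yaw": 0, "grip": 0},
    {"dp": [0, 0, 6], "yaw": 0, "grip": 0},
    {"dp": [0, 0, 9], "yaw": 0, "grip": 0},
    {"dp": [0, 0, 12], "yaw": 0, "grip": 0},
    {"dp": [0, 0, 12], "yaw": 0, "grip": 0},
  ],
)

```text
time_s: 7.3
tcp_pos: [0.4911, 0.1871, 0.1324]
eef_rot: [-180.0, -0.0, 45.9]
contact_force: [1.4, 1.5, -3.9]
gripper_width: 0.0136
```

```bash
python3 - <<'E'
from h import *
to(.4905,.1865,.129,45.9)
s=capture("scene")
crop(s,285,150,64,64,11,"pics/s6.png")
E
```

```text
dp [-0.9 -0.   3.4] yaw 0.0001 now [0.4911 0.1871 0.1324] [-1.800e+02 -3.000e-02  4.591e+01] F [ 1.4  1.5 -3.9] [ 0.79 -0.87 -0.01] w 0.0136 t 7.3
```

View pics/s6.png

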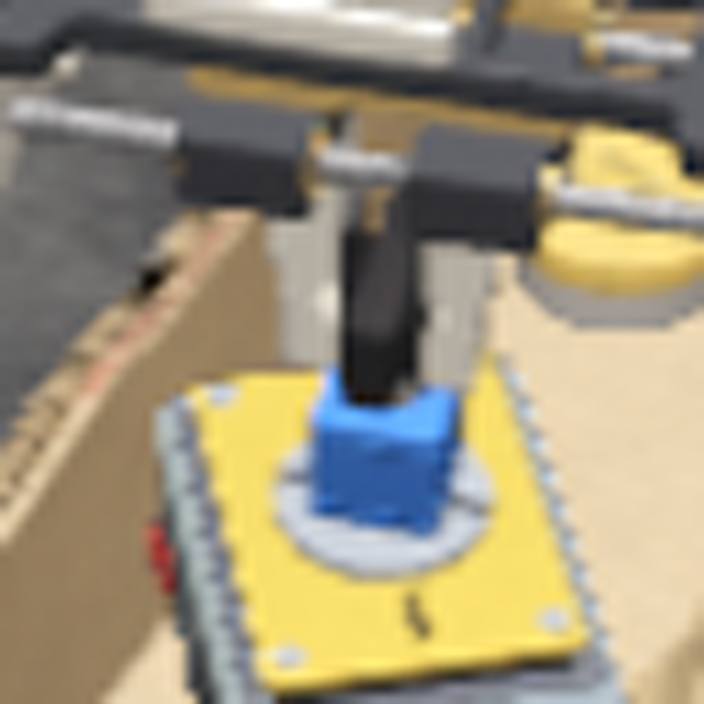

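The sleeve is on the straight part of the spigot. There is a light side load along +tool x, so I'll ease 1 mm that way and go on down.

>>> apply_moves(
  commands=[
    {"dp": [1, 0, 1], "yaw": 0, "grip": 0},
    {"dp": [1, 0, 2.5], "yaw": 0, "grip": 0},
    {"dp": [1, 0, 4], "yaw": 0, "grip": 0},
    {"dp": [1, 0, 4.5], "yaw": 0, "grip": 0},
    {"dp": [1, 0, 4.5], "yaw": 0, "grip": 0},
  ],
)

```text
time_s: 7.98
tcp_pos: [0.4914, 0.1874, 0.1282]
eef_rot: [180.0, 0.0, 45.9]
contact_force: [-2.3, 0.5, 2.0]
gripper_width: 0.0139
```

```bash
python3 - <<'E'
from h import *
to(.4905,.1865,.129,45.9)
E
```

```text
dp [-1.3 -0.1 -0.8] yaw 0.0001 now [0.4914 0.1874 0.1282] [1.800e+02 2.000e-02 4.591e+01] F [-2.3  0.5  2. ] [-0.07  0.73 -0.04] w 0.0139 t 7.97
```

>>> apply_moves(
  commands=[
    {"dp": [0, 0, 1], "yaw": 0, "grip": 0},
    {"dp": [0, 0, 2], "yaw": 0, "grip": 0},
    {"dp": [0, 0, 2], "yaw": 0, "grip": 0},
  ],
)

```text
time_s: 8.35
tcp_pos: [0.4915, 0.1874, 0.1262]
eef_rot: [180.0, 0.0, 45.9]
contact_force: [-2.2, 0.4, 6.1]
gripper_width: 0.0137
```

```bash
python3 - <<'E'
from h import *
to(.4905,.1865,.129,45.9)
s=capture("scene")
crop(s,285,150,64,64,11,"pics/s7.png")
E
```

```text
dp [-1.4 -0.1 -2.8] yaw 0.0001 now [0.4915 0.1874 0.1262] [1.800e+02 1.000e-02 4.591e+01] F [-2.2  0.4  6.1] [-0.19  1.28  0.04] w 0.0137 t 8.35
```

View pics/s7.png

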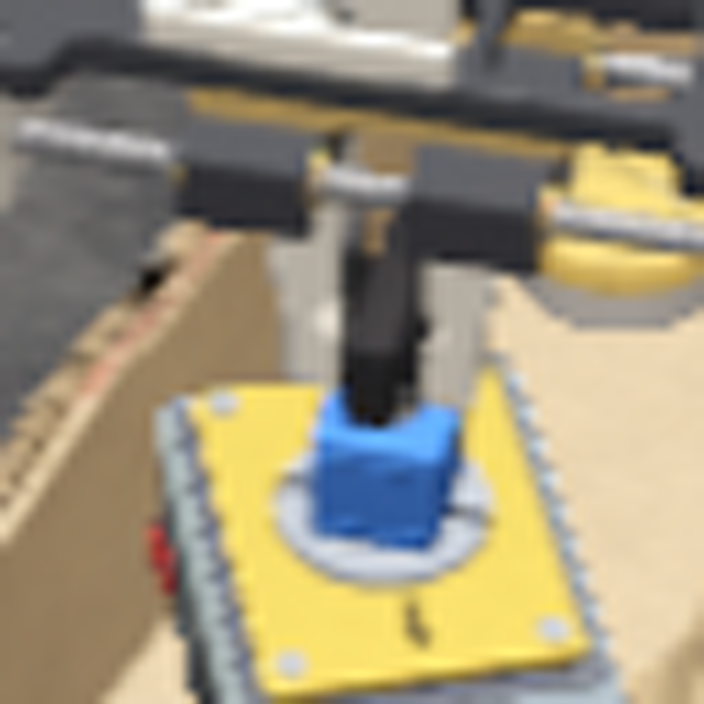

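The sleeve is seated on the disc and the cover is already about 3 mm down (6 N, roughly 2 N/mm). Now the first half of the clockwise turn.

>>> apply_moves(
  commands=[
    {"dp": [-0.4, -0.4, 0], "yaw": 0.1, "grip": 0},
    {"dp": [-0.4, -0.4, 0], "yaw": 0.2, "grip": 0},
    {"dp": [-0.4, -0.4, 0], "yaw": 0.3, "grip": 0},
    {"dp": [-0.4, -0.4, 0], "yaw": 0.4, "grip": 0},
    {"dp": [-0.4, -0.4, 0], "yaw": 0.5, "grip": 0},
    {"dp": [-0.4, -0.4, 0], "yaw": 0.6, "grip": 0},
    {"dp": [-0.4, -0.4, 0], "yaw": 0.6, "grip": 0},
  ],
  newtons=55,
)

```text
time_s: 9.28
tcp_pos: [0.4913, 0.1882, 0.1264]
eef_rot: [-180.0, -0.1, 11.5]
contact_force: [-3.0, 2.2, 4.8]
gripper_width: 0.0142
```

```bash
python3 - <<'E'
from h import *
to(.491,.187,.126,-27)
s=capture("scene")
crop(s,285,150,64,64,11,"pics/s8.png")
E
```

```text
dp [-0.5  1.1  0.4] yaw 0.6712 now [0.4913 0.1882 0.1264] [-1.7995e+02 -5.0000e-02  1.1460e+01] F [-3.   2.2  4.8] [ 0.64  1.25 -0.08] w 0.0142 t 9.28
```

View pics/s8.png

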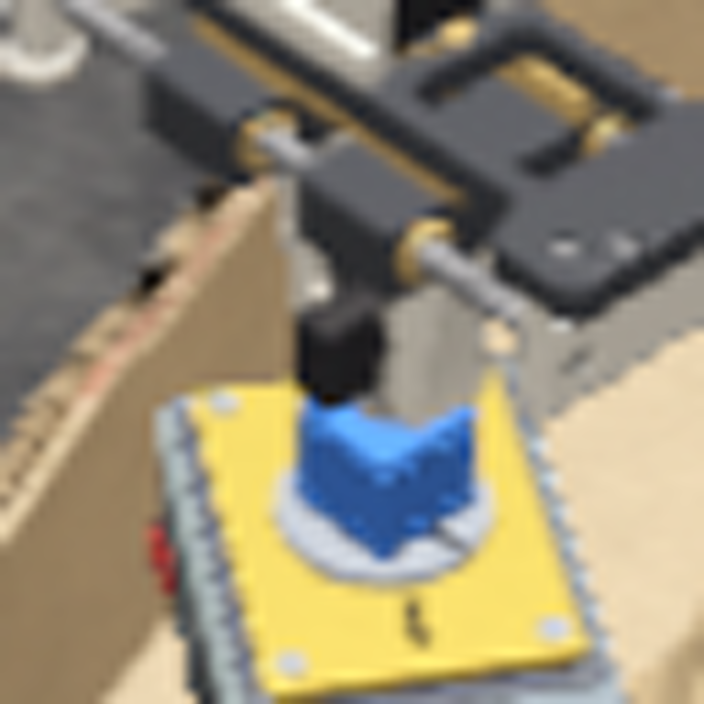

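The slot end at (460,540) has turned with the key. Easing the side load and continuing.

>>> apply_moves(
  commands=[
    {"dp": [-0.6, -0.7, 0], "yaw": 0.1, "grip": 0},
    {"dp": [-0.6, -0.7, 0], "yaw": 0.2, "grip": 0},
    {"dp": [-0.6, -0.7, 0], "yaw": 0.3, "grip": 0},
    {"dp": [-0.6, -0.7, 0], "yaw": 0.4, "grip": 0},
    {"dp": [-0.6, -0.7, 0], "yaw": 0.5, "grip": 0},
    {"dp": [-0.6, -0.7, 0], "yaw": 0.58, "grip": 0},
    {"dp": [-0.6, -0.7, 0], "yaw": 0.64, "grip": 0},
    {"dp": [-0.6, -0.7, 0], "yaw": 0.64, "grip": 0},
  ],
)

```text
time_s: 10.32
tcp_pos: [0.491, 0.1886, 0.1265]
eef_rot: [-179.9, -0.1, -25.1]
contact_force: [0.2, 1.0, 5.3]
gripper_width: 0.0139
```

```bash
python3 - <<'E'
from h import *
to(.491,.187,.126,-27)
s=capture("scene")
crop(s,285,150,64,64,11,"pics/s9.png");t=capture("top")
crop(t,285,165,80,75,8,"pics/t9.png")
E
```

```text
dp [0.7 1.4 0.5] yaw 0.0331 now [0.491  0.1886 0.1265] [-1.7993e+02 -5.0000e-02 -2.5100e+01] F [0.2 1.  5.3] [ 0.29  0.31 -0.03] w 0.0139 t 10.32
```

View pics/s9.png

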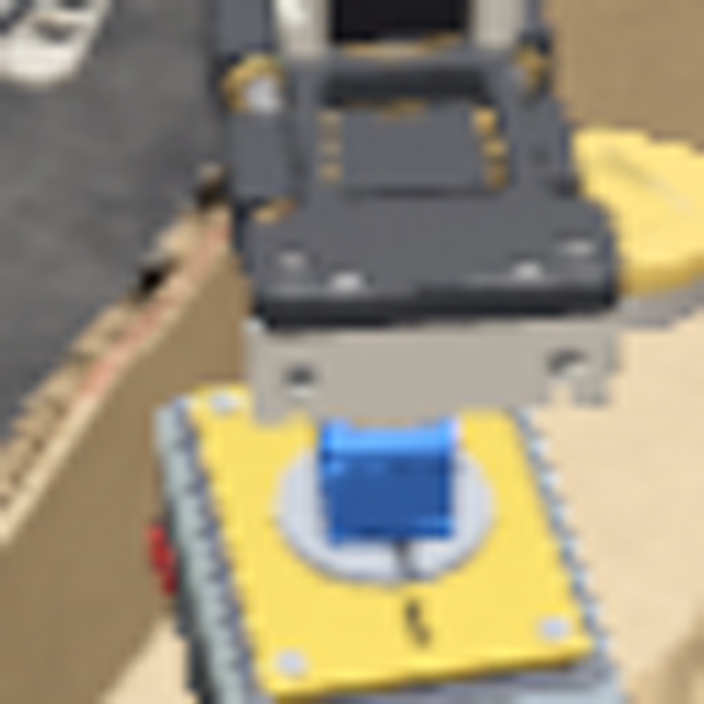

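View pics/t9.png

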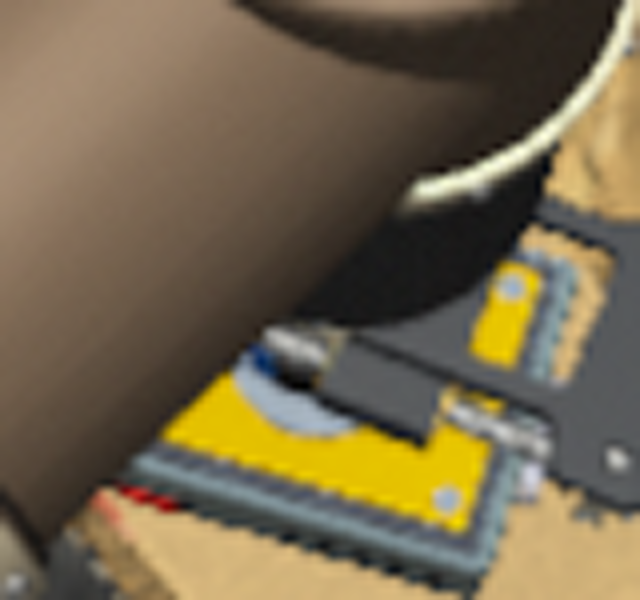

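```bash
python3 - <<'E'
from h import *
s=capture("scene")
crop(s,312,190,22,22,32,"pics/s9b.png")
E
```

```text
(no output)
```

View pics/s9b.png

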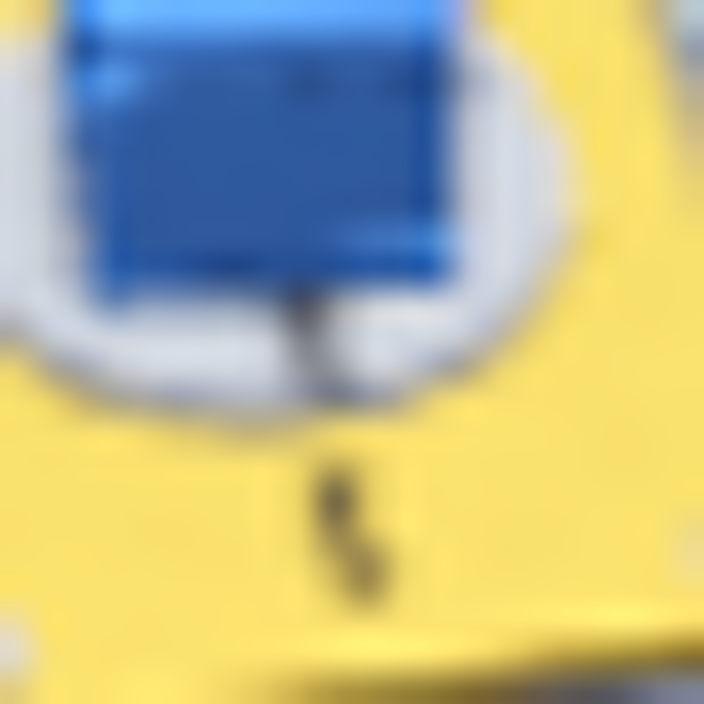

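Slot (298,300)→(325,400) runs straight into the mark (335,480)→(370,600), so they are aligned. I'll add 1.5° of margin (stop at 1.60) and press down step by step.

>>> apply_moves(
  commands=[
    {"dp": [0, -0.3, 0], "yaw": 0.025, "grip": 0},
    {"dp": [0, -0.3, 1], "yaw": 0.025, "grip": 0},
    {"dp": [0, -0.3, 2], "yaw": 0.025, "grip": 0},
    {"dp": [0, -0.3, 3], "yaw": 0.025, "grip": 0},
    {"dp": [0, -0.3, 3], "yaw": 0.025, "grip": 0},
    {"dp": [0, -0.3, 3], "yaw": 0.025, "grip": 0},
  ],
)

```text
time_s: 11.22
tcp_pos: [0.491, 0.1887, 0.1239]
eef_rot: [-179.9, -0.1, -26.6]
contact_force: [-1.4, 0.3, 11.5]
gripper_width: 0.0138
```

>>> apply_moves(
  commands=[
    {"dp": [0, 0, 0.5], "yaw": 0, "grip": 0},
    {"dp": [0, 0, 1], "yaw": 0, "grip": 0},
    {"dp": [0, 0, 1], "yaw": 0, "grip": 0},
    {"dp": [0, 0, 1], "yaw": 0, "grip": 0},
  ],
)

```text
time_s: 11.72
tcp_pos: [0.4912, 0.1887, 0.1239]
eef_rot: [-179.9, -0.1, -26.5]
contact_force: [-4.1, -0.2, 18.8]
gripper_width: 0.014
```

z stopped at 0.1239 (about 5 mm below first contact) while force rose to 19 N: hard stop. Final check.

>>> apply_moves(
  commands=[
    {"dp": [-0.4, 0, 0], "yaw": 0, "grip": 0},
    {"dp": [-0.4, 0, 0], "yaw": 0, "grip": 0},
    {"dp": [-0.4, 0, 0], "yaw": 0, "grip": 0},
    {"dp": [-0.4, 0, 0], "yaw": 0, "grip": 0},
    {"dp": [-0.4, 0, 0], "yaw": 0, "grip": 0},
    {"dp": [-0.4, 0, 0], "yaw": 0, "grip": 0},
  ],
)

```text
time_s: 12.48
tcp_pos: [0.4911, 0.1887, 0.1238]
eef_rot: [-179.9, -0.1, -26.5]
contact_force: [-3.0, -0.8, 17.7]
gripper_width: 0.0137
```

```bash
python3 - <<'E'
from h import *
to(.491,.187,.126,-27)
s=capture("scene")
crop(s,285,165,64,64,11,"pics/s10.png")
crop(s,312,190,22,22,32,"pics/s10b.png")
E
```

```text
dp [ 0.7  1.6 -2.2] yaw 0.0082 now [0.4911 0.1887 0.1238] [-1.7992e+02 -1.1000e-01 -2.6530e+01] F [-3.  -0.8 17.7] [-0.55  1.14 -0.05] w 0.0137 t 12.47
```

View pics/s10.png

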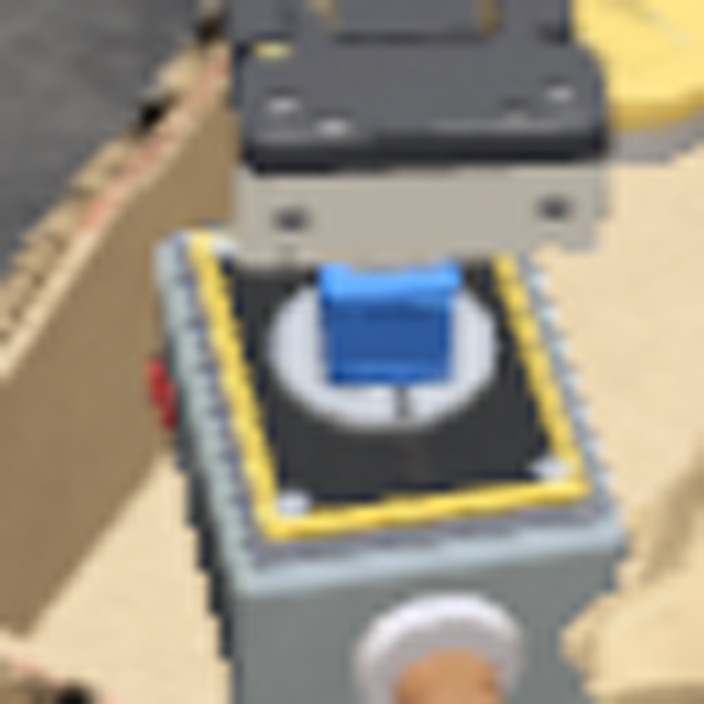

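View pics/s10b.png

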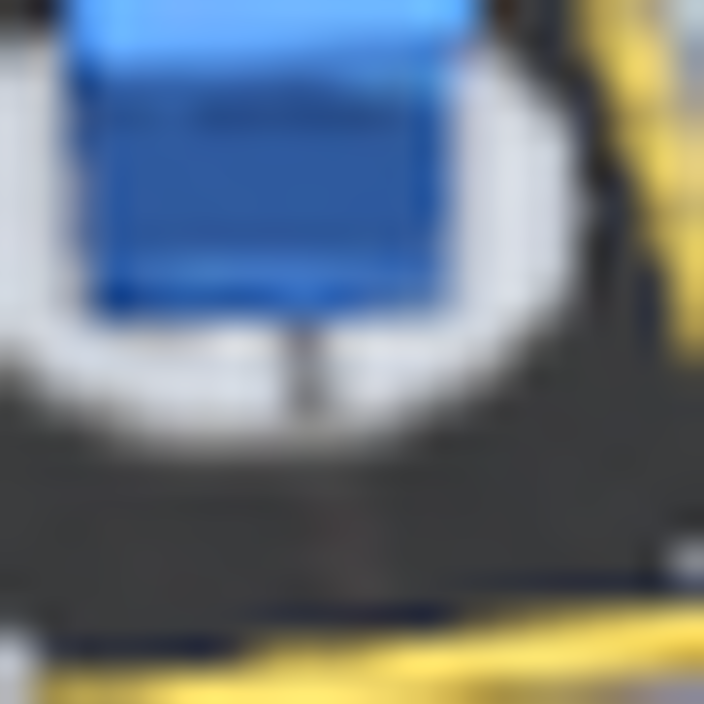

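```bash
python3 - <<'E'
from h import *
s=capture("scene")
q=lambda u,v:((u+.5)/32-.5+312,(v+.5)/32-.5+190)
for a,b,z in(((298,300),(325,400),.085),((300,325),(312,415),.083)):
    A,B=ray(s,*q(*a),z),ray(s,*q(*b),z);d=A-B;print(np.degrees(np.arctan2(d[1],d[0])),B)
# disc centre S-camera (.4908,.1854): use centre to end
for b,z in(((325,400),.085),((312,415),.083)):
    d=np.array([.4908,.1854,z])-ray(s,*q(*b),z);print(np.degrees(np.arctan2(d[1],d[0])),np.linalg.norm(d))
print(get_state()["contact_force"])
E
```

```text
69.35625694265767 [0.48311709 0.16119774 0.085     ]
64.02337123415185 [0.48236289 0.1619629  0.083     ]
72.38816689124909 0.0253924527153988
70.20165910030383 0.024909484283876633
[-2.31185279 -1.89269201 17.26953409]
```

```bash
python3 -c "
from h import *
st=get_state();print(st['contact_force'],st['tcp_pos'],st['gripper_width'],st['time_s'])
print(close_job())"
```

```text
[-2.31185279 -1.89269201 17.26953409] [0.49111652 0.18873721 0.12385235] 0.013800505944462874 12.575
the job is handed in; nothing more can be done
None
```

I gripped the blue key across its bar and pushed its sleeve down over the spigot until it sat on the disc. I then turned it about 72° clockwise and pressed the cover down. I handed the job in at 12.6 s with the key still gripped and pressed down; no verdict was reported.

**Last checks**
- **Slot:** the slot measures about 70.2° from the disc centre to its end, against 70.4° for the marks. That puts the fastener at roughly 1.57 rad. Measuring along the short visible piece of slot gave 64°, but I trust that less. The slot also ran straight into the visible mark just before the final 1.5° turn and press.
- **Cover:** the tool stopped about 5 mm below first contact, and the force then rose with no further movement, so I take it as against the hard stop. The push read about 17 N at the end, down slightly from 18.8 N but well above the 8–9 N needed.
- **Key:** it looked fully down on the disc, and the tool was upright to about 0.1°. The grip was set to 55 N and the jaws read 13.8 mm on the 14 mm bar.
- **Bystanders:** I saw no contact with any of them during the moves, but I did not measure their positions again at the end.

**Disagreements**
- The two cameras differed by about 3–4 mm on the fastener's position. I took the average and corrected using side forces.
- In the last picture a black plate hides most of the yellow cover, including the marks, so the final alignment relies on the mark direction measured earlier.

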